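Seat the weighing tray on the kitchen scale

TASK

Put the kitchen scale back together: lift the D-shaped steel weighing tray by its bar handle and lower it gently, without dropping it, onto the white scale base, round end over round end, so that its three ball feet settle fully home in the cone cup, the groove and on the flat pad and the tray lies level. Let go of it, and leave the round pan lid, the plates, the canister and the bowl where they stand.

Things in the scene. Friction and masses are not known exactly. Their poses are not given: they have to be found in the camera images.
- tray: Loose weighing tray, about 0.45 kg: D-shaped steel plate with a low rim, 175 mm long (x -80 to +95), 130 mm wide (y), straight end at -x, round end at +x, plate 34 to 38 mm up, on three ball feet, with a bar handle on top. Origin: level with the feet's undersides (z 0 on the shelf), under the handle's middle; z up.
- tray_handle (a point): Middle of the tray's bar handle, 83 mm above the tray's origin, close above the centre of mass. The bar is dark steel, 80 mm long along the tray's x, 14 mm wide (y) and 14 mm tall, on two 10 mm posts at x +30 and -30. Grasp it here, across y. Axes as the tray's.
- tray_nose (a point): Centre of the ball foot under the tray's round end (x +65, y 0, 9 mm up in the tray's frame). The other two feet are at x -45, y +45 and x -45, y -45. Feet: balls of 18 mm diameter on 10 mm stems.
- base: White scale base, fixed to the shelf: D-shaped, 22 mm tall, 230 mm long (x -125 to +105), 150 mm wide, round end at +x, dark display strip at the straight end (-x), three steel seats on top. Origin: underside, z up. When the tray is home its origin is straight above the base's origin, 28 mm up, and its x axis points along the base's x axis.
- base_cone (a point): Home of the nose foot's centre in the cone cup: x +65, y 0, 37 mm up in the base's frame. Cup: inner rim radius 22 mm. Groove: V along x, at x -45, y +45, 50 mm long, 44 mm wide. Both have rims 53 mm up and sides 55 degrees steep that guide feet coming down 12 mm off. Flat pad: at x -45, y -45, 44 mm diameter, 28 mm up.
- lid: Bystander: round steel pan lid, 170 mm diameter, domed to 34 mm, with the same kind of bar handle (bar along x, top 86 mm up). Origin: centre of the underside. Leave it.
- plates: Bystander: stack of five white porcelain plates, 124 mm diameter, 45 mm tall. Origin: centre of the underside.
- canister: Bystander: steel canister with lid and latch, 94 mm diameter, 104 mm tall. Origin: centre of the underside.
- bowl: Bystander: teal bowl, 130 mm diameter, 50 mm tall. Origin: centre of the underside.
Things that resemble listed ones, but are neither listed nor needed, are in the scene too. What is shaped like the tray but blue or purple is not meant.

How it is judged:
On the way:
1. the tray is lifted clear of the shelf, its feet more than 50 mm up (height (world z) of tray above 0.05 m), for 0.2 s.
At the end, for the whole second after the job is handed in: Tray released and at rest on the base, round end over round end: its nose ball within 10 mm of home in the cone cup, its origin within 10 mm sideways of the base's and 23 to 34 mm above it (home 28), x axes within 7 degrees, level within 3.4 degrees, slower than 20 mm/s and 0.1 rad/s (distance between tray_nose and base_cone below 0.01 m and horizontal distance between tray and base below 0.01 m and z of tray in the frame of base between 0.023 and 0.034 m and angle between the x axis of tray and the x axis of base, either way round below 0.12 rad and angle between tray's own z axis and vertical below 0.06 rad and linear speed of tray below 0.02 m/s and angular speed of tray below 0.1 rad/s); the robot touches nothing.
It fails at once if the tray is dropped onto the base (faster than 0.7 m/s while over and within 60 mm of its seats) (horizontal distance between tray and base below 0.06 m and height (world z) of tray below 0.09 m and linear speed of tray above 0.7 m/s).
It fails at once if the pan lid is moved more than 30 mm (distance of lid from where it was at the start of the episode above 0.03 m).
It fails at once if the stack of plates is moved more than 30 mm (distance of plates from where it was at the start of the episode above 0.03 m).
It fails at once if the canister is moved more than 30 mm (distance of canister from where it was at the start of the episode above 0.03 m).
It fails at once if the bowl is moved more than 30 mm (distance of bowl from where it was at the start of the episode above 0.03 m).
It also fails if it takes over 40 s, if anything falls off the work surface, if the arm or the gripper's body presses on something with over 40 N, if the wrist force passes 120 N, or if a joint passes its speed limit or range.

ROBOT

A 6-joint arm with a two-finger parallel gripper is mounted at the origin on the work surface. World frame = base frame: x ahead of the robot, y to its left, z up, the work surface at z = 0. Lengths are in m, angles in rad, forces in N, time in s.
With the tool pointing down it reaches from about 0.375 to 0.925 m from the base axis. Payload 5.7 kg.
Tool frame: the origin (TCP) lies on the centre line of the jaws, within the pads' length; the fingertips stand tcp_to_tips ahead of it and the grasp point (between the pads) lies 5 mm behind it (tcp_to_tips is the distance from the TCP to the fingertips, in m); z points along the fingers, y is the direction in which the jaws open and shut (so a half turn about z gives the same grasp; the last joint's range is limited). The gripper opens to 88 mm and grips with 3 to 60 N. Pads are 20 mm wide; open, the fingers measure 115 mm over their backs; the gripper's body (75 mm by 178 mm) begins 61 mm behind the grasp point.
Start: joints at [1.195, 0.359, 1.51, -0, 1.272, -0.115], TCP at [0.155, 0.58, 0.237] pointing down, gripper open.
Joint ranges: [-2.97, 2.97], [-1.01, 2.36], [0.21, 2.38], [-0.96, 4.11], [0.2, 2.71], [-2.98, 2.98]. Speed limits (rad/s): [2.39, 2.39, 3.14, 3.14, 3.14, 3.14].

INTERFACE

Orientations are given as a unit quaternion [w, x, y, z].
In Python, from rig import observe, read_camera, camera_info, hand_in, tcp_to_tips gives the robot as it stands.
- The arm moves only by the shell command python3 -m jog 'ROWS' [OPENING] [FORCE]. ROWS is JSON, a list of rows, each an object with "dp": the shift along the tool's x, y, z normalised to -1 to 1, where 1 is 50 cm, a list of three; "twist": the turn, a rotation vector about the tool's x, y, z normalised to -1 to 1, where 1 is 90 degrees, a list of three. In form: [{"dp": [dx, dy, dz], "twist": [rx, ry, rz]}, ...]. A call has exactly 10 rows; each row is the pose to reach, as a shift and turn from the pose commanded when the call began, along the tool's axes at that moment; what a row does not reach only later rows make up. A row lasts 1/8 s, in which the tool goes at most 62.5 mm and 10.7 degrees, less where a joint would pass 70% of its speed; a pose out of reach is approached as far as the arm can. A call with a number of a shift or a turn outside -1 to 1 is refused whole. A call with a gripper value outside its range is refused whole. OPENING is the opening, from 0 (shut) to 1 (fully open), set as the call begins (- or left out, the last holds). The fingers move at their own pace and stop on an object; FORCE is the grip in N (left out, the last holds). Time passes only in rows, so rows that repeat a pose let the fingers close, or fill a call up. It gives the time, the measured TCP pose, the force and the opening at its end, in the units of the state.
- observe(): the state, without advancing time (a new reading comes with each control period).
- read_camera(name): name is "side" or "top" or "wrist"; returns (picture, depth): 420x560x3 uint8, blue, green, red; 420x560 float32, m along the optical axis (not along the pixel's ray), 0 where there is no reading.
- camera_info(name): a dict with "K" (3x3 intrinsics, pixels), "eye" and "orientation" of the camera in the world; the wrist camera has in their place "mount" (4x4, takes a point from camera to tool coordinates, whose origin is the TCP and whose axes are the flange's). Camera axes: x right, y down, z forward; pixel columns grow to the right and rows downward; lengths in m; the calibration is good to about 2 mm. A picture is of the moment at which its call begins: read the wrist's pose just before it. camera_info takes no time and is no camera call.
- hand_in(): hands the job in, once; it reports no verdict.
The state is a dict: "time": time; "joint_pos": joint angles; "qvel": joint speeds; "effort": joint torques, N m; "tool_pos": TCP position; "tcp_rot": TCP orientation; "ft_force": force on the tool from outside, world axes, zero at the start; "torque": the same for the moment, N m; "finger_gap": finger opening in m.
Only numpy, scipy, OpenCV 4.12 (cv2) and the standard library are available. Lean on these libraries where they do the work, as an engineer would, in place of code of your own. Each camera call takes 0.05 s, during which the arm holds its last target. There are 200 camera calls.

## Working session

There is one attempt and no reset: what is moved stays moved. The work goes in short steps, Python scripts to look and compute and a shell command to move; the robot and the scene stay as the last step left them, time stands still between calls to the robot, and variables do not carry over. Pictures are saved under pics/ and viewed, about 8 in all and at most 12, crops included, and the job is handed in when it is done.

```bash
mkdir -p pics; cat > h.py <<'E'
import numpy as np, cv2
from scipy.spatial.transform import Rotation as R
from rig import observe, read_camera, camera_info, hand_in, tcp_to_tips
def q2R(q): return R.from_quat([q[1],q[2],q[3],q[0]]).as_matrix()
def campose(name):
    c=camera_info(name); K=np.array(c["K"])
    if "mount" in c:
        s=observe(); T=np.eye(4); T[:3,:3]=q2R(s["tcp_rot"]); T[:3,3]=s["tool_pos"]
        T=T@np.array(c["mount"]); return K,T[:3,:3],T[:3,3]
    o=np.array(c["orientation"]); return K,(o if o.shape==(3,3) else q2R(o)),np.array(c["eye"])
def cloud(d,K,Rm,e):
    v,u=np.mgrid[:d.shape[0],:d.shape[1]]
    P=np.stack([(u-K[0,2])/K[0,0]*d,(v-K[1,2])/K[1,1]*d,d],-1)@Rm.T+e
    P[d==0]=np.nan; return P
def ray(u,v,z,K,Rm,e):
    d=Rm@np.array([(u-K[0,2])/K[0,0],(v-K[1,2])/K[1,1],1]); return e+d*(z-e[2])/d[2]
E
python3 - <<'E'
from h import *
s=observe();print(s["time"],s["tool_pos"],s["tcp_rot"],s["finger_gap"],tcp_to_tips)
for n in("top","side","wrist"):
    K,Rm,e=campose(n);im,d=read_camera(n);cv2.imwrite(f"pics/{n}0.png",im);np.savez(f"{n}0.npz",im=im,d=d,K=K,R=Rm,e=e)
    print(n,e,Rm[:,2],K[0,0])
E
```

```text
0.0 [0.15446233 0.57907723 0.23579738] [-2.37711936e-04  1.30038038e-01  9.91508555e-01 -9.15428590e-04] 0.0878379120145452 0.014
top [0.19809413 0.02509148 1.55090395] [ 0.20813405 -0.00374486 -0.97809314] 506.98926637103256
side [-0.14314465 -0.96128044  0.7682891 ] [ 0.48572243  0.71188777 -0.50723715] 514.841956179374
wrist [0.080236   0.59964102 0.383039  ] [ 0.27245501 -0.07323124 -0.95937764] 324.4852230993895
```

View pics/top0.png

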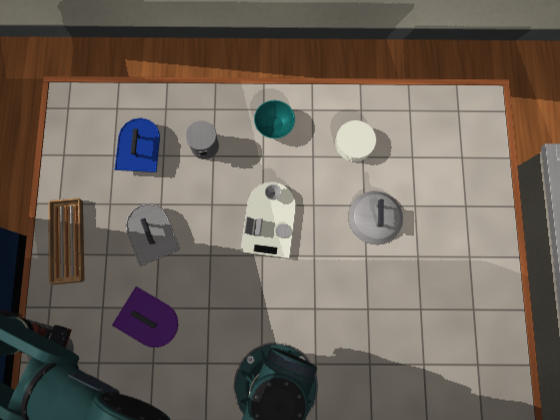

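View pics/side0.png

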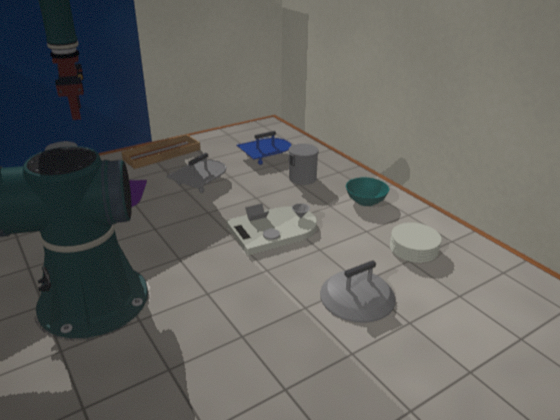

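The top view shows three D-shaped candidates: blue at (138,145), purple at (147,318) and grey steel at (150,235). Grey fits, since blue and purple are excluded. The round steel item at (376,217) is the lid, and the base is at (270,222). I'll confirm with a crop and measure.

```bash
python3 - <<'E'
from h import *
f=np.load("top0.npz");im,d,K,Rm,e=[f[k] for k in("im","d","K","R","e")]
P=cloud(d,K,Rm,e);z=P[...,2]
c=np.hstack([cv2.resize(im[190:280,110:200],None,fx=4.4,fy=4.4,interpolation=2),cv2.resize(im[175:265,230:320],None,fx=4.4,fy=4.4,interpolation=2)]);cv2.imwrite("pics/crop.png",c)
print("shelf z",np.nanmedian(z[300:340,330:400]))
hsv=cv2.cvtColor(im,cv2.COLOR_BGR2HSV)
def box(u0,u1,v0,v1):
    m=np.zeros(z.shape,bool);m[v0:v1,u0:u1]=1;return m
def pca(Q):
    c=Q.mean(0);w,V=np.linalg.eigh(np.cov((Q-c)[:,:2].T));a=V[:,1];L=(Q-c)[:,:2]@V
    return c,np.degrees(np.arctan2(a[1],a[0])),np.ptp(L,axis=0)[::-1]
b=box(115,190,195,275)
h=P[b&(z>.075)&(z<.1)];print("handle n",len(h),pca(h),np.median(h[:,2]))
t=P[b&(z>.025)&(z<.06)];print("plate",len(t),pca(t),np.median(t[:,2]))
# handle dark pixels
b=box(235,305,175,262)
w=P[b&(z>.012)&(z<.06)];print("base all",len(w),pca(w),np.median(w[:,2]))
m=(b&(z>.012)&(z<.035)).astype(np.uint8)
r=cv2.minAreaRect(w[:,:2].astype(np.float32)*1000);print(r)
r=cv2.minAreaRect(t[:,:2].astype(np.float32)*1000);print("tray rect",r)
dk=b&(hsv[...,2]<50)&(z>.01);q=P[dk];print("strip",len(q),pca(q))
hi=b&(z>.04)&(z<.07)
n,l,s,ce=cv2.connectedComponentsWithStats(hi.astype(np.uint8))
for i in range(1,n):
    if s[i,4]>8:print("raised",s[i],P[l==i].mean(0))
E
```

```text
shelf z 0.0003329132247473776
handle n 140 (array([0.44308236, 0.37768294, 0.08935918]), np.float64(-156.33214738631173), array([0.08087848, 0.01528651])) 0.08981281329935276
plate 2132 (array([0.44325575, 0.37826132, 0.03880188]), np.float64(-156.67569101044168), array([0.17654404, 0.13077382])) 0.03875496014019453
base all 3329 (array([0.48710447, 0.02164842, 0.02589356]), np.float64(172.62343939144958), array([0.23305821, 0.17031876])) 0.02366414486838364
((494.0545654296875, 10.494987487792969), (170.3732452392578, 232.9665069580078), 82.5647964477539)
tray rect ((449.66925048828125, 381.3856201171875), (176.00289916992188, 130.68434143066406), 24.081342697143555)
strip 132 (array([0.39884224, 0.03148624, 0.02384919]), np.float64(82.18055747554153), array([0.06574683, 0.01928869]))
raised [265 184  16  16 156] [0.57366939 0.01075176 0.04929912]
raised [244 216   7  17  68] [0.47075705 0.08838961 0.04944243]
raised [257 218   6  17  69] [0.46588279 0.05064195 0.04854952]
```

View pics/crop.png

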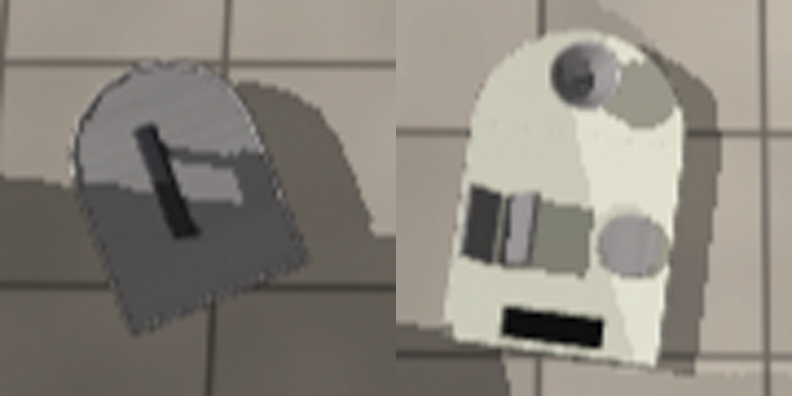

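The crop confirms the grey D tray, round end up-left and bar handle along its x. The base has its cone at the round end. The base rectangle came out too wide (170 vs 150 mm), so I'll fix the base pose from its seats instead.

```bash
cat > base.py <<'E'
from h import *
def circ(Q):
    A=np.c_[2*Q[:,:2],np.ones(len(Q))];s=np.linalg.lstsq(A,(Q[:,:2]**2).sum(1),rcond=None)[0]
    return s[:2],np.sqrt(s[2]+s[:2]@s[:2])
for n in("top","side"):
    f=np.load(n+"0.npz");im,d,K,Rm,e=[f[k] for k in("im","d","K","R","e")]
    P=cloud(d,K,Rm,e);z=P[...,2]
    reg=(abs(P[...,0]-.5)<.15)&(abs(P[...,1]-.02)<.12)
    c=P[reg&(z>.050)&(z<.058)&(P[...,0]>.53)];print(n,"cone rim",len(c),circ(c))
    g=P[reg&(z>.050)&(z<.058)&(P[...,0]<.52)];r=cv2.minAreaRect(g[:,:2].astype(np.float32)*1000) if len(g)>5 else 0;print("groove rim",len(g),g.mean(0),r)
    a=P[reg&(z>.0255)&(z<.031)&(P[...,1]<.005)&(P[...,0]<.52)];print("pad",len(a),np.median(a,0),a[:,:2].min(0),a[:,:2].max(0))
    q=P[reg&(im.max(2)<45)&(z>.015)&(z<.03)&(P[...,0]<.43)];print("strip",len(q),q.mean(0))
    w=P[reg&(z>.018)&(z<.025)]
    for h in(-7.4,):
        t=np.radians(h);u=np.array([np.cos(t),np.sin(t)]);v=np.array([-u[1],u[0]])
        print("extent u",np.percentile(w[:,:2]@u,[0,1,99,100]),"v",np.percentile(w[:,:2]@v,[0,1,5,95,99,100]))
        print("origin.u,v if (.509,.019):",np.array([.509,.019])@u,np.array([.509,.019])@v)
E
python3 base.py
```

```text
top cone rim 69 (array([0.57171228, 0.01051971]), np.float64(0.02195881545321743))
groove rim 53 [0.46949731 0.06950417 0.05353093] ((467.5486755371094, 69.25613403320312), (50.088783264160156, 47.94528579711914), 83.92369842529297)
pad 223 [ 0.45722358 -0.02189173  0.02749586] [ 0.37752614 -0.05561172] [0.51972402 0.00270127]
strip 125 [0.39902513 0.03145872 0.023694  ]
extent u [0.37530444 0.37709464 0.59912182 0.60507391] v [0.00920925 0.01111515 0.01703513 0.15019555 0.15759571 0.15926517]
origin.u,v if (.509,.019): 0.5023135053180193 0.08439871074325818
side cone rim 49 (array([0.56494914, 0.00919907]), np.float64(0.023153188985640692))
groove rim 39 [0.45916321 0.06679623 0.05167037] ((460.59259033203125, 66.89295196533203), (51.744808197021484, 47.87873077392578), 81.67124938964844)
pad 132 [ 0.45016114 -0.02110039  0.02724725] [ 0.38726486 -0.0591767 ] [0.494261   0.00145159]
strip 49 [0.39565596 0.0342416  0.02201648]
extent u [0.36879528 0.37057142 0.59203403 0.59910211] v [0.00422493 0.00759306 0.01198896 0.14495794 0.15546109 0.16030804]
origin.u,v if (.509,.019): 0.5023135053180193 0.08439871074325818
```

```bash
python3 -m jog '[{"dp":[0,0,0],"twist":[0,0,-0.1]},{"dp":[-0.05,-0.03,0],"twist":[0,0,-0.2]},{"dp":[-0.15,-0.06,0],"twist":[0,0,-0.3]},{"dp":[-0.25,-0.08,0],"twist":[0,0,-0.4]},{"dp":[-0.35,-0.1,0],"twist":[0,0,-0.43]},{"dp":[-0.45,-0.12,0],"twist":[0,0,-0.43]},{"dp":[-0.55,-0.14,0],"twist":[0,0,-0.43]},{"dp":[-0.6,-0.16,0],"twist":[0,0,-0.43]},{"dp":[-0.6,-0.16,0],"twist":[0,0,-0.43]},{"dp":[-0.6,-0.16,0],"twist":[0,0,-0.43]}]' 1 40; python3 -c "
from h import *
s=observe();print(s['time'],s['tool_pos'],q2R(s['tcp_rot'])[:,1])
im,d=read_camera('wrist');cv2.imwrite('pics/w1.png',im)
K,Rm,e=campose('wrist');P=cloud(d,K,Rm,e);z=P[...,2];T=q2R(s['tcp_rot'])
h=P[(z>.08)&(z<.1)&(np.hypot(P[...,0]-.443,P[...,1]-.378)<.06)];c=h.mean(0);r=cv2.minAreaRect(h[:,:2].astype(np.float32)*1000)
print(len(h),c,r)
print('tool dp',T.T@(np.r_[r[0][0]/1000,r[0][1]/1000,.078]-s['tool_pos'])/.5)
"
```

```text
time: 1.4
tool_pos: [0.4231, 0.4252, 0.2363]
tcp_rot: [-0.001, -0.206, 0.979, 0.0]
ft_force: [-0.2, 0.0, 0.5]
finger_gap: 0.0879
1.4 [0.42308441 0.42523116 0.23634568] [-4.02799068e-01  9.15288390e-01  2.72998116e-04]
1289 [0.43797704 0.37911938 0.08804547] ((440.4942932128906, 379.3873596191406), (80.42432403564453, 14.397010803222656), 23.32844352722168)
tool dp [ 0.0047175  -0.09803242  0.31666992]
```

Everything agrees. The top view's base outline, cone and groove all put the origin near (0.507, 0.019) with heading -7.4°. The handle from the top and wrist views agrees to 3 mm, bar 80×14 mm at 23.5°. Next: descend and grasp.

```bash
python3 -m jog '[{"dp":[0.004,-0.05,0],"twist":[0,0,0]},{"dp":[0.004,-0.1,0.04],"twist":[0,0,0]},{"dp":[0.004,-0.1,0.1],"twist":[0,0,0]},{"dp":[0.004,-0.1,0.17],"twist":[0,0,0]},{"dp":[0.004,-0.1,0.23],"twist":[0,0,0]},{"dp":[0.004,-0.1,0.27],"twist":[0,0,0]},{"dp":[0.004,-0.1,0.3],"twist":[0,0,0]},{"dp":[0.004,-0.1,0.317],"twist":[0,0,0]},{"dp":[0.004,-0.1,0.317],"twist":[0,0,0]},{"dp":[0.004,-0.1,0.317],"twist":[0,0,0]}]' 1 40 && python3 -m jog '[{"dp":[0,0,0],"twist":[0,0,0]},{"dp":[0,0,0],"twist":[0,0,0]},{"dp":[0,0,0],"twist":[0,0,0]},{"dp":[0,0,0],"twist":[0,0,0]},{"dp":[0,0,0],"twist":[0,0,0]},{"dp":[0,0,0],"twist":[0,0,0]},{"dp":[0,0,0],"twist":[0,0,0]},{"dp":[0,0,0],"twist":[0,0,0]},{"dp":[0,0,0],"twist":[0,0,0]},{"dp":[0,0,0],"twist":[0,0,0]}]' 0 40
```

```text
time: 2.7
tool_pos: [0.4427, 0.3788, 0.0788]
tcp_rot: [0.001, -0.206, 0.979, 0.0]
ft_force: [0.4, -0.9, 0.1]
finger_gap: 0.0879
time: 3.95
tool_pos: [0.4423, 0.3786, 0.0781]
tcp_rot: [0.0, -0.206, 0.979, 0.0]
ft_force: [0.2, 0.6, 0.2]
finger_gap: 0.0136
```

Gripped: the gap is 13.6 mm, matching the 14 mm bar. Lift straight up, then check for tilt.

```bash
python3 -m jog '[{"dp":[0,0,-0.01],"twist":[0,0,0]},{"dp":[0,0,-0.03],"twist":[0,0,0]},{"dp":[0,0,-0.06],"twist":[0,0,0]},{"dp":[0,0,-0.1],"twist":[0,0,0]},{"dp":[0,0,-0.14],"twist":[0,0,0]},{"dp":[0,0,-0.18],"twist":[0,0,0]},{"dp":[0,0,-0.2],"twist":[0,0,0]},{"dp":[0,0,-0.2],"twist":[0,0,0]},{"dp":[0,0,-0.2],"twist":[0,0,0]},{"dp":[0,0,-0.2],"twist":[0,0,0]}]' 0 40; cat > tray.py <<'E'
from h import *
s=observe();o=s['tool_pos'];T=q2R(s['tcp_rot']);print(s['time'],o)
for n in("wrist","top","side"):
    im,d=read_camera(n);K,Rm,e=campose(n);P=cloud(d,K,Rm,e);z=P[...,2]
    zt=o[2]-.078+.0375
    m=(abs(z-zt)<.018)&(np.hypot(P[...,0]-o[0],P[...,1]-o[1])<.12)
    n_,l,st,_=cv2.connectedComponentsWithStats(m.astype(np.uint8));m=l==1+np.argmax(st[1:,4])
    q=P[m];A=np.c_[q[:,:2]-o[:2],np.ones(len(q))];c=np.linalg.lstsq(A,q[:,2],rcond=None)[0]
    r=cv2.minAreaRect(q[:,:2].astype(np.float32)*1000)
    print(n,len(q),"slope deg xy",np.degrees(c[:2]),"z at tool",c[2],"rect",r)
    cv2.imwrite(f"pics/{n}_{s['time']:.1f}.png",im)
E
python3 tray.py; ls pics
```

```text
time: 5.2
tool_pos: [0.4417, 0.3781, 0.1773]
tcp_rot: [-0.001, -0.206, 0.979, -0.0]
ft_force: [0.5, -0.0, -3.4]
finger_gap: 0.0134
5.2 [0.44172062 0.37810703 0.17725658]
wrist 34856 slope deg xy [-0.69134879  0.20365275] z at tool 0.1363181241159393 rect ((419.6590881347656, 368.8113708496094), (113.33777618408203, 130.39288330078125), 23.759071350097656)
top 435 slope deg xy [ 0.22229518 -0.90040001] z at tool 0.13735801920874977 rect ((426.2713623046875, 323.2879333496094), (87.58049011230469, 44.823184967041016), 24.837383270263672)
side 944 slope deg xy [-0.49066275  0.32682663] z at tool 0.1367978438918233 rect ((443.38714599609375, 378.1932373046875), (177.99822998046875, 137.5734100341797), 22.71653938293457)
crop.png
side0.png
side_5.2.png
top0.png
top_5.2.png
w1.png
wrist0.png
wrist_5.2.png
```

Level and held well, with the plate height as expected. Carry it over the base, target tool (0.506, 0.020), turning -31° in the world.

```bash
python3 -m jog '[{"dp":[0.007,-0.03,0],"twist":[0,0,0.02]},{"dp":[0.022,-0.09,0],"twist":[0,0,0.05]},{"dp":[0.043,-0.18,0],"twist":[0,0,0.09]},{"dp":[0.068,-0.28,0],"twist":[0,0,0.14]},{"dp":[0.092,-0.38,0],"twist":[0,0,0.19]},{"dp":[0.116,-0.48,0],"twist":[0,0,0.24]},{"dp":[0.14,-0.58,0],"twist":[0,0,0.29]},{"dp":[0.159,-0.66,0],"twist":[0,0,0.33]},{"dp":[0.169,-0.7,0],"twist":[0,0,0.344]},{"dp":[0.171,-0.707,0],"twist":[0,0,0.344]}]' 0 40; python3 tray.py; python3 -c "
from h import *
s=observe();y=q2R(s['tcp_rot'])[:,1];print(np.degrees(np.arctan2(y[1],y[0]))-90)"
```

```text
time: 6.6
tool_pos: [0.5063, 0.0186, 0.1782]
tcp_rot: [0.0, 0.064, 0.998, -0.0]
ft_force: [-0.1, 0.1, -4.1]
finger_gap: 0.0137
6.6 [0.50626895 0.01861459 0.17820905]
wrist 34856 slope deg xy [-0.43692571  0.50635577] z at tool 0.13710496893169286 rect ((482.6846923828125, 23.05654525756836), (130.22755432128906, 114.20833587646484), 82.73481750488281)
top 550 slope deg xy [-0.63082904  0.50329358] z at tool 0.13897653882083683 rect ((484.9019470214844, 29.678943634033203), (116.90804290771484, 47.986263275146484), 82.6014633178711)
side 1473 slope deg xy [-0.22395165  0.55419614] z at tool 0.1377080643165716 rect ((508.128173828125, 17.765701293945312), (134.39808654785156, 174.7759552001953), 81.70038604736328)
-7.216277548334091
```

In the side camera, tray origin (0.5007, 0.0187) and base origin (0.5005, 0.0176) agree to about 1 mm. A quick look before lowering.

View pics/side_6.6.png

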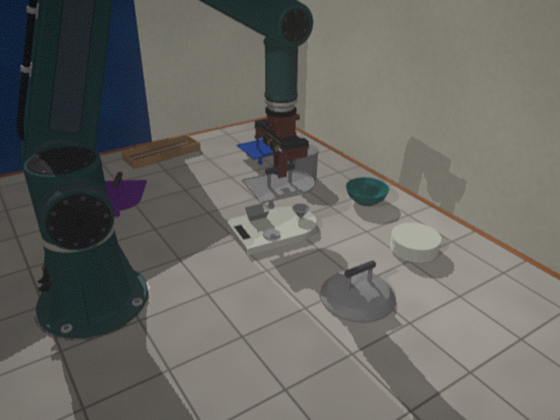

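The tray hangs level at (280,183), above the base seats at (258,212), (300,212) and (271,235), round end over round end. Lower to about 4 mm above home.

```bash
python3 -m jog '[{"dp":[0,0,0.02],"twist":[0,0,0]},{"dp":[0,0,0.045],"twist":[0,0,0]},{"dp":[0,0,0.07],"twist":[0,0,0]},{"dp":[0,0,0.09],"twist":[0,0,0]},{"dp":[0,0,0.105],"twist":[0,0,0]},{"dp":[0,0,0.115],"twist":[0,0,0]},{"dp":[0,0,0.125],"twist":[0,0,0]},{"dp":[0,0,0.132],"twist":[0,0,0]},{"dp":[0,0,0.136],"twist":[0,0,0]},{"dp":[0,0,0.136],"twist":[0,0,0]}]' 0 40; python3 tray.py
```

```text
time: 8.0
tool_pos: [0.5064, 0.0204, 0.1102]
tcp_rot: [-0.0, 0.063, 0.998, -0.0]
ft_force: [0.9, -0.1, -3.2]
finger_gap: 0.0135
8.0 [0.50640622 0.0204481  0.11015725]
wrist 34858 slope deg xy [-0.43039354  0.50967088] z at tool 0.06919187521989524 rect ((482.7626953125, 24.232128143310547), (130.35614013671875, 113.6294937133789), 82.8028564453125)
top 62 slope deg xy [-3.05895831 -0.31076988] z at tool 0.0740661395750436 rect ((549.0230712890625, 70.98509979248047), (32.250789642333984, 21.193307876586914), 0.4987892806529999)
side 1465 slope deg xy [-0.15571405  0.62281255] z at tool 0.06985012287621278 rect ((508.60247802734375, 18.270244598388672), (133.68295288085938, 173.72354125976562), 81.43550872802734)
```

No contact forces yet. Lower the last bit with a soft grip so the feet can centre themselves.

```bash
python3 -m jog '[{"dp":[0,0,0.002],"twist":[0,0,0]},{"dp":[0,0,0.004],"twist":[0,0,0]},{"dp":[0,0,0.006],"twist":[0,0,0]},{"dp":[0,0,0.007],"twist":[0,0,0]},{"dp":[0,0,0.008],"twist":[0,0,0]},{"dp":[0,0,0.009],"twist":[0,0,0]},{"dp":[0,0,0.009],"twist":[0,0,0]},{"dp":[0,0,0.009],"twist":[0,0,0]},{"dp":[0,0,0.009],"twist":[0,0,0]},{"dp":[0,0,0.009],"twist":[0,0,0]}]' 0 10; python3 tray.py
```

```text
time: 9.4
tool_pos: [0.5079, 0.0199, 0.1063]
tcp_rot: [0.001, 0.063, 0.998, -0.0]
ft_force: [3.1, -4.5, 3.6]
finger_gap: 0.014
9.4 [0.50790968 0.01989845 0.10632951]
wrist 35566 slope deg xy [-1.87131709  0.56820249] z at tool 0.06524795845708 rect ((483.58154296875, 23.480960845947266), (130.23509216308594, 115.37767791748047), 82.90957641601562)
top 63 slope deg xy [-4.97655505  7.98935941] z at tool 0.06355795509443868 rect ((549.96630859375, 69.76174926757812), (31.178823471069336, 23.90021324157715), 1.4684075117111206)
side 1449 slope deg xy [-1.57437938  0.52197467] z at tool 0.06577221749104498 rect ((509.2212219238281, 20.21332550048828), (139.71380615234375, 174.1737518310547), 83.32418823242188)
```

Contact made: net force changed by about +7 N, so the weight is on the seats. There is a slight nose-down slope of about 1.4°. Release, then re-measure before retreating.

```bash
python3 -m jog '[{"dp":[0,0,0.009],"twist":[0,0,0]},{"dp":[0,0,0],"twist":[0,0,0]},{"dp":[0,0,0],"twist":[0,0,0]},{"dp":[0,0,0],"twist":[0,0,0]},{"dp":[0,0,0],"twist":[0,0,0]},{"dp":[0,0,0],"twist":[0,0,0]},{"dp":[0,0,0],"twist":[0,0,0]},{"dp":[0,0,0],"twist":[0,0,0]},{"dp":[0,0,0],"twist":[0,0,0]},{"dp":[0,0,0],"twist":[0,0,0]}]' 0.6 10; python3 tray.py
```

```text
time: 10.8
tool_pos: [0.5064, 0.0205, 0.1056]
tcp_rot: [-0.0, 0.063, 0.998, -0.0]
ft_force: [1.3, -0.1, 0.0]
finger_gap: 0.053
10.8 [0.50639435 0.02046401 0.10564993]
wrist 36343 slope deg xy [-3.76250492  1.23713521] z at tool 0.06265747434429746 rect ((497.3594665527344, 20.88494873046875), (130.35096740722656, 141.49671936035156), 82.90857696533203)
top 18 slope deg xy [-53.28620788   0.65671963] z at tool 0.06375074344402831 rect ((506.3254699707031, 41.85374069213867), (23.915483474731445, 6.930045127868652), 85.00889587402344)
side 1418 slope deg xy [-3.34623909  1.201766  ] z at tool 0.06307544711959234 rect ((511.3735656738281, 17.75037384033203), (135.1547393798828, 176.87232971191406), 82.33995056152344)
```

The measured slope is now about -3°, nose down, which is suspicious. Raise the open gripper straight up for a clear look.

```bash
python3 -m jog '[{"dp":[0,0,-0.02],"twist":[0,0,0]},{"dp":[0,0,-0.06],"twist":[0,0,0]},{"dp":[0,0,-0.12],"twist":[0,0,0]},{"dp":[0,0,-0.2],"twist":[0,0,0]},{"dp":[0,0,-0.27],"twist":[0,0,0]},{"dp":[-0.02,0,-0.3],"twist":[0,0,0]},{"dp":[0,0,-0.3],"twist":[0,0,0]},{"dp":[0,0,-0.3],"twist":[0,0,0]},{"dp":[0,0,-0.3],"twist":[0,0,0]},{"dp":[0,0,-0.3],"twist":[0,0,0]}]' 1; cat > chk.py <<'E'
from h import *
s=observe();print(s['time'],s['tool_pos']);ims=[]
b=np.array([.507,.019]);t=np.radians(-7.4);u=np.array([np.cos(t),np.sin(t)]);v=np.array([-u[1],u[0]])
for n in("wrist","side","top"):
    im,d=read_camera(n);K,Rm,e=campose(n);P=cloud(d,K,Rm,e);z=P[...,2]
    L=np.stack([(P[...,:2]-b)@u,(P[...,:2]-b)@v],-1)
    near=(abs(L[...,0])<.13)&(abs(L[...,1])<.1)
    q=P[near&(z>.082)&(z<.13)];l=L[near&(z>.082)&(z<.13)]
    if len(q)>20:
        h=cv2.minAreaRect(l.astype(np.float32)*1000);top=q[q[:,2]>np.percentile(q[:,2],40)]
        print(n,"bar (base frame mm)",h,"z med",np.median(q[:,2]))
    m=near&(z>.045)&(z<.08)
    n_,lab,st,_=cv2.connectedComponentsWithStats(m.astype(np.uint8));m=lab==1+np.argmax(st[1:,4])
    A=np.c_[L[m],np.ones(m.sum())];y=z[m]
    for _ in range(5):
        c=np.linalg.lstsq(A,y,rcond=None)[0];k=abs(A@c-y)<.0025;A,y=A[k],y[k]
    print("   plate",len(y),"slope u,v deg",np.degrees(c[:2]),"z0",c[2],"rect mm",cv2.minAreaRect(A[:,:2].astype(np.float32)*1000))
    cv2.imwrite(f"pics/{n}_{s['time']:.1f}.png",im);ims.append((im,m))
w=ims[0][0];sd=cv2.resize(ims[1][0][160:270,200:350],(560,410),interpolation=2)
cv2.imwrite(f"pics/c_{s['time']:.1f}.png",cv2.resize(np.vstack([w,sd]),None,fx=.7,fy=.7));print(f"c_{s['time']:.1f}")
E
python3 chk.py; cp $(ls -t pics/c_*|head -1) pics/c.png
```

```text
time: 12.2
tool_pos: [0.5059, 0.0205, 0.255]
tcp_rot: [-0.001, 0.063, 0.998, -0.0]
ft_force: [0.3, -0.0, -0.1]
finger_gap: 0.0877
12.2 [0.50588793 0.02053935 0.255     ]
wrist bar (base frame mm) ((1.6912574768066406, 0.05326032638549805), (79.01496124267578, 13.806241989135742), 0.49315327405929565) z med 0.11421799731587512
   plate 15771 slope u,v deg [-3.68926073  0.72701608] z0 0.06263046672716818 rect mm ((6.506568908691406, 0.592864990234375), (173.93115234375, 130.19970703125), 0.271074503660202)
side bar (base frame mm) ((-0.6526069641113281, -2.8471269607543945), (18.504528045654297, 81.97410583496094), 89.52356719970703) z med 0.10986252780024874
   plate 1251 slope u,v deg [-3.64286777  0.6083931 ] z0 0.06278623081328734 rect mm ((3.192626953125, -0.0228729248046875), (173.6433868408203, 133.24131774902344), 0.656864583492279)
top bar (base frame mm) ((0.4316368103027344, 0.3917412757873535), (14.104631423950195, 71.64308166503906), 89.77945709228516) z med 0.11626269254553911
   plate 563 slope u,v deg [-3.40011619  0.18020715] z0 0.06452075818623088 rect mm ((-7.936004638671875, 7.265483856201172), (91.2116928100586, 117.87596893310547), 1.160310983657837)
c_12.2
```

View pics/c.png

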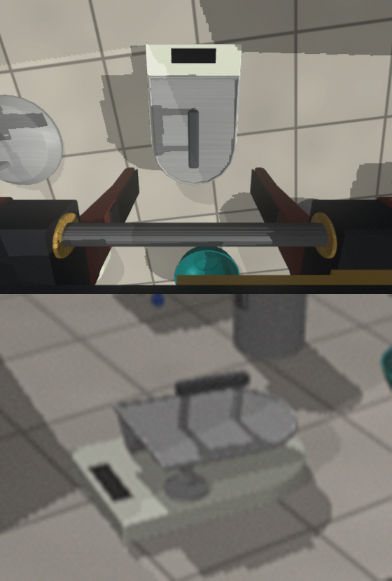

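The position is right (bar centre within 2 mm of the base origin, heading within 0.5°), but the tray is about 3.5° nose-down. The rear feet sit at home height and the nose about 6 mm deep. I'll check the cup's profile and the tray's slope in the first pictures.

```bash
python3 - <<'E'
from h import *
b=np.array([.507,.019]);t=np.radians(-7.4);u=np.array([np.cos(t),np.sin(t)]);v=np.array([-u[1],u[0]])
f=np.load("top0.npz");d,K,Rm,e=[f[k] for k in("d","K","R","e")];P=cloud(d,K,Rm,e);z=P[...,2]
r=np.hypot(P[...,0]-.5717,P[...,1]-.0105)
for a in range(0,36,3):
    m=(r>=a/1000)&(r<(a+3)/1000); print(a,m.sum(),np.round(np.nanpercentile(z[m],[0,50,100])*1000,1) if m.any() else "")
o=np.array([.4425,.3783]);t=np.radians(23.6);u=np.array([np.cos(t),np.sin(t)]);v=np.array([-u[1],u[0]])
L=np.stack([(P[...,:2]-o)@u,(P[...,:2]-o)@v],-1)
m=(abs(L[...,0])<.1)&(abs(L[...,1])<.07)&(z>.03)&(z<.048)
A=np.c_[L[m],np.ones(m.sum())];y=z[m]
for _ in range(5):
    c=np.linalg.lstsq(A,y,rcond=None)[0];k=abs(A@c-y)<.0025;A,y=A[k],y[k]
print("shelf tray slope",np.degrees(c[:2]),c[2])
# support: ray of cup-visible in side0
f=np.load("side0.npz");d,K,Rm,e=[f[k] for k in("d","K","R","e")];Q=cloud(d,K,Rm,e);zz=Q[...,2]
r=np.hypot(Q[...,0]-.565,Q[...,1]-.0095);m=r<.02;print("side cup z",np.round(np.percentile(zz[m],[0,10,50,90,100])*1000,1))
im=cv2.imread("pics/side_12.2.png");cv2.imwrite("pics/s2.png",cv2.resize(im[175:260,215:325],(790,610)[:2],interpolation=2)[:600])
E
```

```text
0 5 [23.3 26.4 37.2]
3 8 [25.9 32.3 36.6]
6 14 [25.8 33.5 41.6]
9 20 [27.7 38.1 41.4]
12 23 [34.7 41.1 50.5]
15 37 [16.  45.8 56.6]
18 45 [16.2 49.6 60.1]
21 61 [16.8 50.4 58.1]
24 48 [15.9 27.1 62.5]
27 39 [13.9 23.  31.4]
30 49 [16.8 22.7 29.7]
33 62 [11.3 23.3 33. ]
shelf tray slope [-0.25343332 -0.31739228] 0.03870498697010359
side cup z [14.6 19.7 34.1 45.7 51.5]
```

View pics/s2.png

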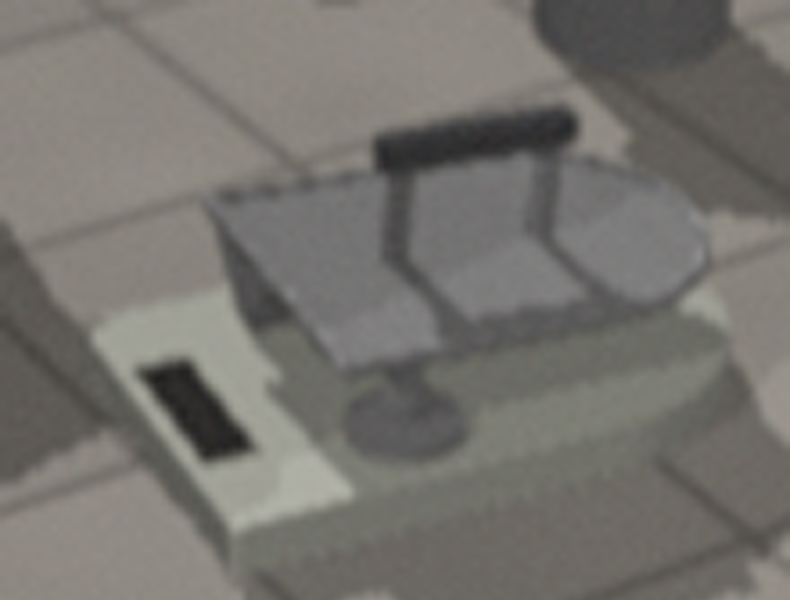

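Free check first: the hovering side picture should show the feet and seats clearly. I'll also measure the slopes of the bar and base top in the existing data.

```bash
python3 - <<'E'
from h import *
a=cv2.imread("pics/side_6.6.png")[160:255,220:330];c=cv2.imread("pics/side0.png")[185:260,220:330]
cv2.imwrite("pics/s3.png",np.hstack([cv2.resize(a,(400,345),interpolation=2),cv2.resize(c,(400,345)[:2],interpolation=2)]))
b=np.array([.507,.019]);t=np.radians(-7.4);u=np.array([np.cos(t),np.sin(t)]);v=np.array([-u[1],u[0]])
def fit(P,L,m,tol=.003):
    A=np.c_[L[m],np.ones(m.sum())];y=P[...,2][m]
    for _ in range(6):
        c=np.linalg.lstsq(A,y,rcond=None)[0];k=abs(A@c-y)<tol;A,y=A[k],y[k]
    return len(y),np.degrees(c[:2]),c[2]
f=np.load("top0.npz");P=cloud(f["d"],f["K"],f["R"],f["e"]);L=np.stack([(P[...,:2]-b)@u,(P[...,:2]-b)@v],-1)
print("base top0",fit(P,L,(abs(L[...,0]+.01)<.11)&(abs(L[...,1])<.07)&(P[...,2]>.017)&(P[...,2]<.027)))
for n in("wrist","side"):
    K,Rm,e=campose(n);im,d=read_camera(n);P=cloud(d,K,Rm,e);z=P[...,2];L=np.stack([(P[...,:2]-b)@u,(P[...,:2]-b)@v],-1)
    print(n,"bar",fit(P,L,(abs(L[...,0])<.05)&(abs(L[...,1])<.006)&(z>.1)&(z<.125),.004),"base",fit(P,L,(L[...,0]>-.12)&(L[...,0]<-.09)&(abs(L[...,1])<.06)&(z>.015)&(z<.032)),
     "shelf",np.nanmedian(z[(abs(L[...,0])<.2)&(L[...,1]<-.1)&(L[...,1]>-.14)&(z<.02)]))
    for x in(-.075,-.05,-.025,0,.025,.05,.075,.09):
        m=(abs(L[...,0]-x)<.006)&(L[...,1]>-.04)&(L[...,1]<-.02)&(z>.045);print("  ",x,m.sum(),round(np.median(z[m])*1000,1) if m.any() else "")
E
```

```text
base top0 (1552, array([-0.01939512, -0.34437688]), np.float64(0.02252913950358677))
wrist bar (1056, array([-3.44521095,  0.84573025]), np.float64(0.1143644748471456)) base (3142, array([-1.30993608,  0.04682767]), np.float64(0.01898269665542422)) shelf -0.0011580151792392468
   -0.075 235 67.3
   -0.05 238 65.2
   -0.025 4411 337.9
   0 206 62.0
   0.025 181 60.5
   0.05 171 58.7
   0.075 171 57.6
   0.09 25 58.7
side bar (59, array([-4.24697846, 42.3734054 ]), np.float64(0.11268021961602367)) base (269, array([-1.86999262,  0.21494248]), np.float64(0.01836234784750832)) shelf -0.0006309185741010248
   -0.075 18 68.0
   -0.05 14 65.7
   -0.025 635 485.2
   0 447 474.0
   0.025 178 470.0
   0.05 14 59.2
   0.075 14 57.7
   0.09 1 59.1
```

View pics/s3.png

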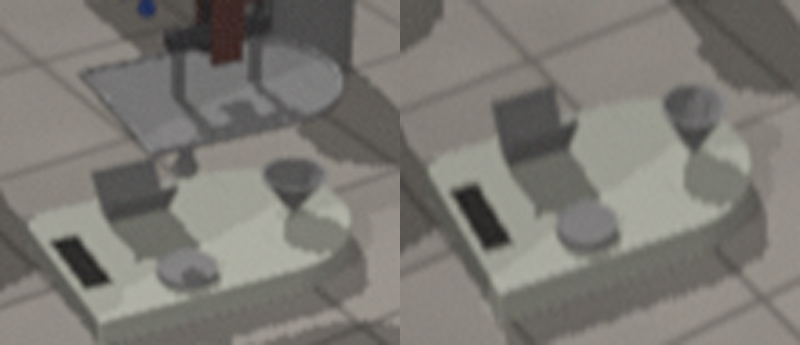

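The bar slopes -3.4° as well, so the tilt is real. The visible cup profile is as specified, and the nose foot seems about 6 mm deep. There is plenty of time left (12 of 40 s), so I'll regrasp, lift clear and look again at the cup and nose foot.

```bash
python3 -m jog '[{"dp":[0,0,0.04],"twist":[0,0,0]},{"dp":[0,0,0.11],"twist":[0,0,0]},{"dp":[0,0,0.18],"twist":[0,0,0]},{"dp":[0,0,0.24],"twist":[0,0,0]},{"dp":[0,0,0.28],"twist":[0,0,0]},{"dp":[0,0,0.3],"twist":[0,0,0]},{"dp":[0,0,0.302],"twist":[0,0,0]},{"dp":[0,0,0.302],"twist":[0,0,0]},{"dp":[0,0,0.302],"twist":[0,0,0]},{"dp":[0,0,0.302],"twist":[0,0,0]}]' 1 30 && python3 -m jog '[{"dp":[0,0,0],"twist":[0,0,0]},{"dp":[0,0,0],"twist":[0,0,0]},{"dp":[0,0,0],"twist":[0,0,0]},{"dp":[0,0,0],"twist":[0,0,0]},{"dp":[0,0,0],"twist":[0,0,0]},{"dp":[0,0,0],"twist":[0,0,0]},{"dp":[0,0,-0.01],"twist":[0,0,0]},{"dp":[0,0,-0.025],"twist":[0,0,0]},{"dp":[0,0,-0.04],"twist":[0,0,0]},{"dp":[0,0,-0.05],"twist":[0,0,0]}]' 0 30 && python3 -m jog '[{"dp":[0,0,-0.02],"twist":[0,0,0]},{"dp":[0,0,-0.05],"twist":[0,0,0]},{"dp":[0,0,-0.08],"twist":[0,0,0]},{"dp":[0,0,-0.1],"twist":[0,0,0]},{"dp":[0,0,-0.1],"twist":[0,0,0]},{"dp":[0,0,-0.1],"twist":[0,0,0]},{"dp":[0,0,-0.1],"twist":[0,0,0]},{"dp":[0,0,-0.1],"twist":[0,0,0]},{"dp":[0,0,-0.1],"twist":[0,0,0]},{"dp":[0,0,-0.1],"twist":[0,0,0]}]' 0 30; python3 tray.py; python3 -c "
import cv2,glob,os
f=max(glob.glob('pics/side_*'),key=os.path.getmtime);a=cv2.imread(f)[155:260,215:335];cv2.imwrite('pics/s4.png',cv2.resize(a,None,fx=5.5,fy=5.5,interpolation=2))"
```

```text
time: 13.7
tool_pos: [0.5068, 0.0204, 0.1052]
tcp_rot: [0.001, 0.063, 0.998, -0.0]
ft_force: [-0.3, -0.4, -0.2]
finger_gap: 0.0882
time: 14.95
tool_pos: [0.5064, 0.0205, 0.1302]
tcp_rot: [0.0, 0.063, 0.998, -0.0]
ft_force: [-0.3, -0.1, -2.6]
finger_gap: 0.0138
time: 16.2
tool_pos: [0.5064, 0.0205, 0.1795]
tcp_rot: [-0.0, 0.063, 0.998, -0.0]
ft_force: [-0.4, -1.0, -3.8]
finger_gap: 0.0138
16.2 [0.50635094 0.02049245 0.17953632]
wrist 32325 slope deg xy [-4.28821769  0.26538709] z at tool 0.12766681985879064 rect ((487.317626953125, 22.820415496826172), (130.17787170410156, 119.0969467163086), 82.81100463867188)
top 555 slope deg xy [-3.60103011  0.37848739] z at tool 0.12994087956790365 rect ((486.3482971191406, 30.504558563232422), (116.36204528808594, 50.395164489746094), 82.6744155883789)
side 1423 slope deg xy [-3.83000359  0.21841702] z at tool 0.12869287268845314 rect ((511.8089599609375, 18.471782684326172), (136.15707397460938, 174.70928955078125), 81.87718200683594)
```

View pics/s4.png

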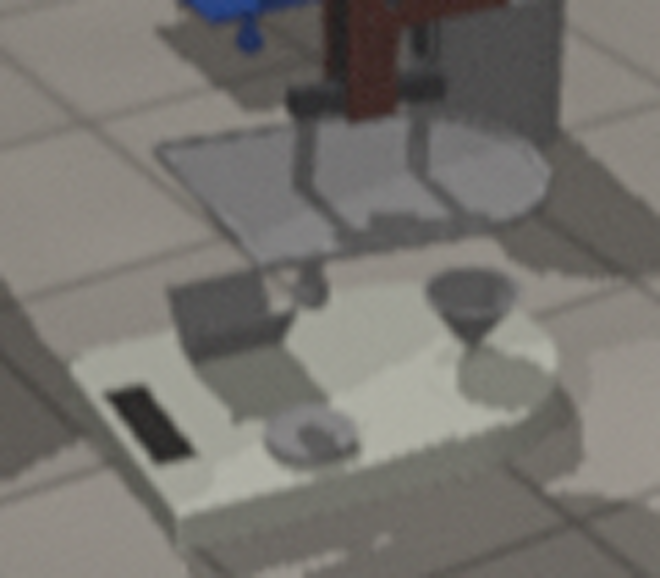

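The tray is held about 3.5° nose-down and slipped about 9 mm lower in the pads because I lifted while the fingers were still closing. The cup looks intact. Level it with the wrist (twist y -0.039), firm the grip, lower partway and re-measure.

```bash
python3 -m jog '[{"dp":[0,0,0.01],"twist":[0,-0.01,0]},{"dp":[0,0,0.03],"twist":[0,-0.02,0]},{"dp":[0,0,0.05],"twist":[0,-0.03,0]},{"dp":[0,0,0.06],"twist":[0,-0.039,0]},{"dp":[0,0,0.06],"twist":[0,-0.039,0]},{"dp":[0,0,0.06],"twist":[0,-0.039,0]},{"dp":[0,0,0.06],"twist":[0,-0.039,0]},{"dp":[0,0,0.06],"twist":[0,-0.039,0]},{"dp":[0,0,0.06],"twist":[0,-0.039,0]},{"dp":[0,0,0.06],"twist":[0,-0.039,0]}]' 0 50; python3 tray.py; sed -i 's/z>.082)&(z<.13/z>.11)\&(z<.16/g; s/(z>.045)&(z<.08)/(z>.075)\&(z<.11)/' chk.py; python3 chk.py
```

```text
time: 17.6
tool_pos: [0.5064, 0.0205, 0.1497]
tcp_rot: [0.031, 0.063, 0.998, -0.002]
ft_force: [0.7, -0.3, -3.8]
finger_gap: 0.0134
17.6 [0.50643934 0.0204644  0.14970555]
wrist 32329 slope deg xy [-0.8097293  -0.18433047] z at tool 0.09782416089299517 rect ((490.5111999511719, 22.446609497070312), (130.30259704589844, 120.13130187988281), 82.71571350097656)
top 687 slope deg xy [-0.64419239 -0.48990983] z at tool 0.09956978308031478 rect ((476.0549011230469, 32.07759094238281), (115.2923355102539, 59.73082733154297), 84.38944244384766)
side 1498 slope deg xy [-0.58267488 -0.29262955] z at tool 0.09887641324513909 rect ((513.939697265625, 17.766769409179688), (136.058349609375, 174.90281677246094), 82.0209732055664)
17.75 [0.5063841  0.02046269 0.1496524 ]
wrist bar (base frame mm) ((-3.6561660766601562, 3.4321670532226562), (67.14582061767578, 30.83125114440918), 12.520929336547852) z med 0.14937033286588763
   plate 31385 slope u,v deg [-0.74166001 -0.28029175] z0 0.09768247276646369 rect mm ((-16.811016082763672, 1.369598388671875), (119.88394927978516, 130.41171264648438), 0.17299272119998932)
side bar (base frame mm) ((-0.4752044677734375, -3.511768341064453), (33.46036911010742, 78.41242218017578), 80.34819030761719) z med 0.14503287443960772
   plate 1243 slope u,v deg [-0.55224518 -0.29306977] z0 0.09798903557976209 rect mm ((6.733985900878906, -1.5912322998046875), (133.36849975585938, 174.78167724609375), 88.94447326660156)
top bar (base frame mm) ((-41.25322723388672, 12.478785514831543), (18.232891082763672, 56.69951629638672), 59.14555358886719) z med 0.15022262610681703
   plate 363 slope u,v deg [-0.24550194  0.03099808] z0 0.09954871978956081 rect mm ((-32.28543472290039, 8.719013214111328), (58.290653228759766, 115.01092529296875), 1.617228627204895)
c_17.8
```

Level again, but the side and wrist views both show the tray about 5.5 mm forward of where it hung the first time. So it had been resting forward of home. Move back 5.5 mm, compensating for the tool tilt, then lower to just above home.

```bash
python3 -m jog '[{"dp":[0.005,0,0],"twist":[0,0,0]},{"dp":[0.011,0,0.005],"twist":[0,0,0]},{"dp":[0.012,0,0.015],"twist":[0,0,0]},{"dp":[0.013,0,0.03],"twist":[0,0,0]},{"dp":[0.014,0,0.042],"twist":[0,0,0]},{"dp":[0.014,0,0.05],"twist":[0,0,0]},{"dp":[0.014,0,0.054],"twist":[0,0,0]},{"dp":[0.014,0,0.054],"twist":[0,0,0]},{"dp":[0.014,0,0.054],"twist":[0,0,0]},{"dp":[0.014,0,0.054],"twist":[0,0,0]}]' 0 50; python3 tray.py
```

```text
time: 19.15
tool_pos: [0.5012, 0.0211, 0.1225]
tcp_rot: [0.031, 0.063, 0.998, -0.002]
ft_force: [0.2, 0.5, -3.4]
finger_gap: 0.0134
19.15 [0.50124874 0.02109806 0.1224682 ]
wrist 32346 slope deg xy [-0.79877551 -0.17714208] z at tool 0.07061870286465904 rect ((485.3367919921875, 23.064342498779297), (130.18148803710938, 120.0252685546875), 82.73485565185547)
top 477 slope deg xy [-1.56545743  0.19995717] z at tool 0.07202974649428955 rect ((476.9555358886719, 32.32638168334961), (115.31716918945312, 45.08652114868164), 85.23127746582031)
side 1513 slope deg xy [-0.57723288 -0.22043969] z at tool 0.07163218410693516 rect ((508.7015075683594, 18.589767456054688), (136.1487274169922, 176.01565551757812), 81.87181091308594)
```

Side-view position now: tray u 0.4946 vs base 0.494, and v about 1.5-2 mm too far to +y. Nudge that and lower gently onto the seats with a firm grip.

```bash
python3 -m jog '[{"dp":[0,-0.003,0],"twist":[0,0,0]},{"dp":[0,-0.003,0.002],"twist":[0,0,0]},{"dp":[0,-0.003,0.004],"twist":[0,0,0]},{"dp":[0,-0.003,0.006],"twist":[0,0,0]},{"dp":[0,-0.003,0.008],"twist":[0,0,0]},{"dp":[0,-0.003,0.009],"twist":[0,0,0]},{"dp":[0,-0.003,0.01],"twist":[0,0,0]},{"dp":[0.001,-0.003,0.011],"twist":[0,0,0]},{"dp":[0.001,-0.003,0.012],"twist":[0,0,0]},{"dp":[0.001,-0.003,0.012],"twist":[0,0,0]}]' 0 40; python3 tray.py; python3 -c "
from h import *
print(observe()['ft_force'],observe()['torque'])"
```

```text
time: 20.55
tool_pos: [0.501, 0.0197, 0.1164]
tcp_rot: [0.031, 0.063, 0.998, -0.002]
ft_force: [-0.1, -0.6, -1.2]
finger_gap: 0.0138
20.55 [0.50097521 0.01965028 0.11641739]
wrist 32406 slope deg xy [-0.8853001  -0.04703786] z at tool 0.064610186429918 rect ((485.0754699707031, 21.81121826171875), (130.25830078125, 120.42208099365234), 82.93318176269531)
top 427 slope deg xy [-1.32258208  0.27727151] z at tool 0.06580769307037132 rect ((477.1238708496094, 31.089378356933594), (115.91182708740234, 40.53800582885742), 82.04129028320312)
side 1513 slope deg xy [-0.59435357 -0.1394353 ] z at tool 0.06541342165837635 rect ((508.09112548828125, 18.495525360107422), (138.0576934814453, 174.5409393310547), 82.38395690917969)
[-0.22634482  0.25946537 -0.5871036 ] [0.12898315 0.05743835 0.00913307]
```

At home height, level, most of the weight carried, no side force. Release and re-measure.

```bash
python3 -m jog '[{"dp":[0,0,0.001],"twist":[0,0,0]},{"dp":[0,0,0.001],"twist":[0,0,0]},{"dp":[0,0,0.001],"twist":[0,0,0]},{"dp":[0,0,0.001],"twist":[0,0,0]},{"dp":[0,0,0.001],"twist":[0,0,0]},{"dp":[0,0,0.001],"twist":[0,0,0]},{"dp":[0,0,0.001],"twist":[0,0,0]},{"dp":[0,0,0.001],"twist":[0,0,0]},{"dp":[0,0,0.001],"twist":[0,0,0]},{"dp":[0,0,0.001],"twist":[0,0,0]}]' 0.5 40; python3 tray.py; python3 -c "
import cv2,glob,os
f=max(glob.glob('pics/side_*'),key=os.path.getmtime);a=cv2.imread(f)[155:260,215:335];w=cv2.imread(max(glob.glob('pics/wrist_*'),key=os.path.getmtime));cv2.imwrite('pics/s5.png',np.hstack([cv2.resize(a,(400,350),interpolation=2),cv2.resize(w,(400,350))]) if 0 else cv2.hconcat([cv2.resize(a,(400,350),interpolation=2),cv2.resize(w,(400,350))]))"
```

```text
time: 21.95
tool_pos: [0.5008, 0.0196, 0.1158]
tcp_rot: [0.031, 0.063, 0.998, -0.002]
ft_force: [-0.3, 0.3, -0.8]
finger_gap: 0.0435
21.95 [0.50081733 0.01964987 0.1157704 ]
wrist 33214 slope deg xy [-3.51270967  0.3565992 ] z at tool 0.06268678411038374 rect ((501.6949157714844, 19.850086212158203), (130.30099487304688, 149.62953186035156), 83.0727310180664)
top 429 slope deg xy [-4.86689422  0.62485843] z at tool 0.06414629458016807 rect ((478.2848815917969, 31.83390998840332), (117.68031311035156, 41.27091979980469), 84.28023529052734)
side 1387 slope deg xy [-2.85163286  0.30053029] z at tool 0.0637915989227865 rect ((509.59564208984375, 18.37976837158203), (137.85275268554688, 173.5041961669922), 83.69408416748047)
```

View pics/s5.png

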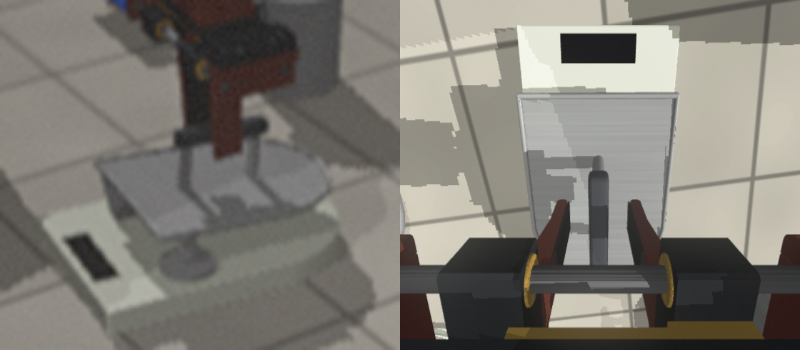

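The same lean came back, slightly smaller: about 2.6-3.1° net of the camera bias. Retreat and measure properly.

```bash
python3 -m jog '[{"dp":[0,0,-0.02],"twist":[0,0,0]},{"dp":[0,0,-0.06],"twist":[0,0,0]},{"dp":[0,0,-0.12],"twist":[0,0.02,0]},{"dp":[0,0,-0.2],"twist":[0,0.039,0]},{"dp":[0,0,-0.27],"twist":[0,0.039,0]},{"dp":[0,0,-0.32],"twist":[0,0.039,0]},{"dp":[0,0,-0.32],"twist":[0,0.039,0]},{"dp":[0,0,-0.32],"twist":[0,0.039,0]},{"dp":[0,0,-0.32],"twist":[0,0.039,0]},{"dp":[0,0,-0.32],"twist":[0,0.039,0]}]' 0.9; sed -i 's/z>.11)&(z<.16/z>.1)\&(z<.125/g; s/(z>.075)&(z<.11)/(z>.05)\&(z<.08)/' chk.py; python3 chk.py
python3 - <<'E'
from h import *
# bias: plane fit of shelf + lid/other flats per camera
for n in("wrist","side","top"):
    K,Rm,e=campose(n);im,d=read_camera(n);P=cloud(d,K,Rm,e);z=P[...,2]
    m=(abs(P[...,0]-.5)<.25)&(abs(P[...,1]-.02)<.25)&(abs(z)<.006)
    A=np.c_[P[m][:,:2]-[.507,.019],np.ones(m.sum())];c=np.linalg.lstsq(A,z[m],rcond=None)[0];print(n,m.sum(),"shelf slope",np.degrees(c[:2]),c[2])
E
```

```text
time: 23.35
tool_pos: [0.4906, 0.0209, 0.2745]
tcp_rot: [-0.001, 0.063, 0.998, -0.0]
ft_force: [0.8, -0.6, -0.9]
finger_gap: 0.079
23.35 [0.49059242 0.02092515 0.27451767]
wrist bar (base frame mm) ((1.9944114685058594, 0.24628686904907227), (79.8231201171875, 13.486886024475098), 0.2831815481185913) z med 0.1139285866780797
   plate 13690 slope u,v deg [-3.35124395 -0.10270526] z0 0.06232986533882083 rect mm ((6.8862762451171875, 0.249755859375), (173.3246307373047, 130.46702575683594), 0.21650202572345734)
side bar (base frame mm) ((0.7346115112304688, -2.0280656814575195), (79.87937927246094, 20.014789581298828), 0.8148423433303833) z med 0.11105624865793717
   plate 1221 slope u,v deg [-3.3187717  -0.46027294] z0 0.062366946712885445 rect mm ((4.391685485839844, -0.1717529296875), (174.48460388183594, 138.4271697998047), 0.24288932979106903)
top bar (base frame mm) ((-11.336544036865234, 0.27599334716796875), (14.001986503601074, 46.68549346923828), 89.03060913085938) z med 0.11584532746733178
   plate 641 slope u,v deg [-3.11402256 -0.68489504] z0 0.06461840698730487 rect mm ((-26.545806884765625, 5.027759552001953), (100.76998901367188, 119.88506317138672), 0.733456552028656)
c_23.4
wrist 92853 shelf slope [-0.05416996  0.06900593] -0.001106881114603404
side 15081 shelf slope [-0.04292375 -0.01570085] -0.000652471376844656
top 12021 shelf slope [ 0.06693493 -0.00093719] 0.0006416801694076306
```

Final state across three cameras:

| Check | Measured | Limit |
|---|---|---|
| Tilt, raw | 3.1-3.35° nose-down | 3.4° |
| Tilt, less the ~0.25° fit bias seen with the tray flat on the shelf | about 2.9-3.1° | 3.4° |
| Origin height above base | about 25.5 mm | 23-34 mm |
| Sideways offset | ≤ 3 mm | 10 mm |
| Heading error | < 0.5° | 7° |
| Nose below home | about 6 mm | 10 mm |

Two independent placings gave the same seat, so another try is unlikely to change it. The gripper is clear. Quick check that the tray is at rest and the bystanders are unmoved, then hand in.

```bash
python3 chk.py | grep plate; python3 - <<'E'
from h import *
f=np.load("side0.npz");im,d=read_camera("side")
for n,(a,b,c,e) in dict(lid=(315,400,255,320),plates=(385,445,222,262),canister=(300,322,143,188),bowl=(342,392,176,210)).items():
    print(n,"median depth change mm",round(float(np.median(abs(d[c:e,a:b]-f["d"][c:e,a:b]))*1000),2),"img diff",round(float(cv2.absdiff(im,f["im"])[c:e,a:b].mean()),1))
print(observe()["ft_force"],np.abs(observe()["qvel"]).max()); hand_in()
E
```

```text
plate 13665 slope u,v deg [-3.35655829 -0.14387141] z0 0.06220435441864705 rect mm ((6.4870147705078125, 0.28528594970703125), (173.40579223632812, 130.14532470703125), 0.38959744572639465)
   plate 1236 slope u,v deg [-3.30621409 -0.29211189] z0 0.06248338768203983 rect mm ((3.7766494750976562, -0.9473648071289062), (174.1606903076172, 134.61680603027344), 0.5481821894645691)
   plate 634 slope u,v deg [-3.35264513 -0.240937  ] z0 0.06417324317996122 rect mm ((-26.465656280517578, 5.041019439697266), (100.95489501953125, 119.65463256835938), 0.9515624642372131)
lid median depth change mm 2.17 img diff 5.7
plates median depth change mm 2.63 img diff 4.1
canister median depth change mm 3.74 img diff 2.7
bowl median depth change mm 3.45 img diff 3.7
[-0.10750453  0.54383934  0.25180219] 0.0023523233454688258
the job is handed in; nothing more can be done
```

I handed the job in with the tray released on the base, round end over round end. It isn't fully level, and the nose foot isn't fully home. I lifted the grey D-shaped tray by its bar and lowered it onto the seats. It came to rest nose-down, so I regrasped it, levelled it and placed it a second time.

**Passed in the last checks:**
- **Position:** the tray's origin is within about 3 mm sideways of the base's, with less than 1° of heading error.
- **Height:** the origin is about 25 to 26 mm above the base's (allowed 23–34, home 28).
- **At rest and clear:** repeated measurements agreed, and the open gripper was well clear of the tray.
- **Bystanders:** the lid, plates, canister and bowl showed no shift beyond camera noise.

**Did not come out right:**
- **Tilt:** the tray leans nose-down about 3.3° as measured, or about 3.1° after correcting for camera bias. The limit is 3.4°, so this is a narrow margin.
- **Nose foot:** it sits about 6 mm deeper than its stated home, while both rear feet appear to be home. Both placings ended this way and I couldn't see why. The cup hides the foot, and the cup's visible shape matched the description.
- **Regrasp slip:** the tray slid about 9 mm in the fingers because I lifted before they had fully closed. I allowed for this in the second lowering.

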